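# Check the sprung gauge on the setting block, then hold it ready over the slide

### The job

Lift the sprung-foot gauge out of its stand and check it on the steel setting block: lower its foot onto the middle of the block until the foot is pushed in about 8 mm, half of its stroke, and stay there for a good second without bottoming it out. Then carry the gauge over the row of tubes in the rack without touching rack or tubes, turn its foot in line with the glass slide, and stop with the foot hovering upright about 1 cm above the middle of the slide; never touch the slide or its holder and leave the other things on the bench alone. Finish while still holding the gauge there, motionless: do not put it down or let go.

Things in the scene. Friction and masses are not known exactly. Their poses are not given: they have to be found in the camera images.
- gauge: loose hand-held gauge, about 0.18 kg, upright in its stand: grey grip block on top; below it a steel collar 44 mm across, 6 mm high, resting on the stand's top plate; a barrel 24 mm across, 25 mm long, in the stand's hole; a rod and sprung foot. Origin on its axis at the collar's underside, z up, x along the long side of grip block and foot. Lift it straight up 60 mm to clear the stand
- gauge_grip (a point): grip point inside the gauge's grip block, 33 mm above the gauge's origin and 86 mm above the underside of the sprung-out foot; axes as the gauge's. The block is 40 mm (x) by 26 mm (y), from 6 to 56 mm above the gauge's origin, with a steel button 3 mm high on top; grip it with the fingers closing along y
- foot_tip (a point): centre of the underside of the gauge's foot, a steel bar 20 mm (gauge x) by 8 mm (gauge y) by 6 mm high; axes as the gauge's
- gauge_foot (a joint): how far the sprung foot is pushed into the gauge, m: 0 = spring fully out, 0.016 = bottomed out. Spring 300 N/m with 0.9 N preload (3.3 N at 8 mm)
- gauge_stand: fixed parking stand: a 78 mm square dark foot plate 10 mm thick on 12 mm feet, two pillars and a 76 mm square aluminium top plate 10 mm thick, its top 87 mm above the bench, with a hole 28 mm across at its middle. Origin at its centre, at bench level
- setting_block: fixed steel setting block 46 x 36 mm on a black foot plate 70 x 60 mm with rubber feet; origin at its centre, at bench level
- block_top (a point): centre of the flat top of the setting block, 42 mm above the bench
- tube_rack: fixed white tube rack 230 mm long (its x, roughly away from the robot), 64 mm wide (y), 83 mm high on feet, with a row of four screw-cap tubes along its x (34 mm across, fixed in the rack), caps reaching 132 mm above the bench. It stands between the gauge's side of the bench and the slide's. Origin at its centre, at bench level
- slide_holder: fixed black slide holder 106 mm (its x) by 50 mm, its top 24 mm above the bench (on feet), with a glass slide 76 mm (x) by 26 mm on top. Beyond each end of the slide is an aluminium clip 8 mm (x) by 34 mm (y), up to 29.5 mm above the bench. Origin at its centre, at bench level
- slide_top (a point): centre of the upper face of the glass slide, 26 mm above the bench; axes as the slide holder's, x along the slide
- counter: bystander: a light grey push-button tally counter 51 x 50 x 42 mm; origin at the centre of its underside; leave alone
- fuse_case: bystander: a small orange box 28 x 36 x 16 mm; origin at the centre of its underside; leave alone
- dish: bystander: a round clear culture dish 60 mm across, 15 mm high; origin at the centre of its underside; leave alone

How it is judged:
On the way, in this order (a step that is already met when the one before it is completed fails the run):
1. the gauge, held by the fingers and upright, stands with its foot on the middle of the setting block (foot within 13 mm of the centre) and the foot pushed in 5 to 11 mm, for at least 0.8 s (contact force between the fingers and gauge above 1 N and contact force between gauge and setting_block above 1 N and horizontal distance between foot_tip and block_top below 0.013 m and angle between gauge's own z axis and vertical below 0.15 rad and value of joint gauge_foot between 0.005 and 0.011 m), for 0.8 s.
2. the gauge's foot passes over the tube rack, above the tubes' caps (x of foot_tip in the frame of tube_rack between -0.115 and 0.115 m and y of foot_tip in the frame of tube_rack between -0.03 and 0.03 m and z of foot_tip in the frame of tube_rack above 0.128 m).
At the end, for the whole second after the job is handed in: the fingers hold the gauge still and upright (within 0.1 rad), its foot 4 to 17 mm above the glass slide, within 8 mm of the slide's middle, the foot's long side within 0.17 rad of the slide's (either way round), spring out, nothing touching the slide holder (horizontal distance between foot_tip and slide_top below 0.008 m and z of foot_tip in the frame of slide_top between 0.004 and 0.017 m and angle between the x axis of gauge and the x axis of slide_top, either way round below 0.17 rad and angle between gauge's own z axis and vertical below 0.1 rad and value of joint gauge_foot below 0.002 m and linear speed of gauge below 0.02 m/s and angular speed of gauge below 0.15 rad/s and contact force between the fingers and gauge above 1 N and contact force between gauge and slide_holder below 0.05 N); the arm keeps its last pose, push and grip.
It fails at once if the gauge's foot is bottomed out (pushed in more than 15 mm) (value of joint gauge_foot above 0.015 m).
It fails at once if the tube rack or a tube is touched (contact force between tube_rack and gauge above 0.3 N or contact force between tube_rack and the arm above 0.3 N or contact force between tube_rack and the fingers above 0.3 N).
It fails at once if the slide or its holder is touched (contact force between slide_holder and gauge above 0.3 N or contact force between slide_holder and the arm above 0.3 N or contact force between slide_holder and the fingers above 0.3 N).
It fails at once if a bystander is moved by more than 15 mm (distance of any of counter, fuse_case, dish from where it was at the start of the episode above 0.015 m).
It also fails if it takes over 54 s, if anything falls off the work surface, if the arm or the gripper's body presses on something with over 40 N, if the wrist force passes 120 N, or if a joint passes its speed limit or range.

### The arm

A 6-joint arm with a two-finger parallel gripper is mounted at the origin on a cart in front of the work surface, level with it; the furniture and walls round the work are solid. World frame = base frame: x ahead of the robot, y to its left, z up, the work surface at z = 0. Lengths are in m, angles in rad, forces in N, time in s.
With the tool pointing down it reaches from about 0.35 to 0.975 m from the base axis. Payload 4.9 kg.
Tool frame: the origin (TCP) lies at the very end of the fingers, on their centre line; the grasp point (between the pads) lies ctrl.grip_point_offset behind it (ctrl.grip_point_offset is the distance from the TCP to the grasp point, in m); z points along the fingers, y is the line along which they close (so a half turn about z gives the same grasp; the last joint's range is limited). The gripper opens to 85 mm and grips with 20 to 120 N. Pads are 22 mm wide; open, the fingers measure 114 mm over their backs; the gripper's body (76 mm by 85 mm) begins 54 mm behind the grasp point. The pads swing forward as they close: fully open they stand 13 mm farther back than shut.
Start: joints at [-1.293, 0.053, 1.613, -0, 1.476, -0.119], TCP at [0.242, -0.576, 0.231] pointing down, gripper open.
Joint ranges: [-3.01, 3.01], [-1.01, 2.22], [0.06, 2.58], [-1.02, 4.17], [0.09, 2.62], [-3.14, 3.14]. Speed limits (rad/s): [2.57, 2.57, 3.14, 3.14, 3.14, 3.14].

### API

Orientations are given as a rotation vector (axis times angle).
In Python, from station import ctrl gives the robot as it stands. The module is installed in compiled form; this text tells all that it offers.
- The arm moves only by the tool drive_tool, never from a script. Its argument "steps" is a list of rows, each an object with "translation": the shift along the tool's x, y, z normalised to -1 to 1, where 1 is 4 cm, a list of three; "angular": the turn, a rotation vector about the tool's x, y, z normalised to -1 to 1, where 1 is 8 degrees, a list of three; "gripper": the opening, from 0 (shut) to 1 (fully open). In form: [{"translation": [dx, dy, dz], "angular": [wx, wy, wz], "gripper": gripper}, ...]. A call has 1 to 8 rows; each row shifts and turns the commanded pose from where the row before left it, along the tool's axes as they then stand; what a row does not reach is not made up. A row lasts 1/8 s, in which the tool goes at most 62.5 mm and 10.7 degrees, less where a joint would pass 70% of its speed; a pose out of reach is approached as far as the arm can. A call with a number of a shift or a turn outside -1 to 1 is refused whole. A call with a gripper value outside its range is refused whole. The fingers move at their own pace and stop on an object; "force" is the grip in N (left out, the last holds). Time passes only in rows, so rows that do not move let the fingers close. It gives the time, the measured TCP pose, the force, the opening and the grip force at its end, in the units of the state.
- ctrl.get_obs(): the state, without advancing time (a new reading comes with each control period).
- ctrl.get_image(name): name is "scene" or "top" or "wrist"; returns a dict with "color" (480x640x3 uint8, red, green, blue), "depth" (480x640 float32, m along the optical axis (not along the pixel's ray), 0 where there is no reading), "fx", "fy", "cx", "cy" (pixels), "R" (3x3) and "t" (3): a world point X has camera coordinates R X + t. Camera axes: x right, y down, z forward; pixel columns grow to the right and rows downward; lengths in m; the calibration is good to about 2 mm. A picture is of the moment at which its call begins.
- ctrl.finish_job(): hands the job in; it is judged then, once.
The state is a dict: "t": time; "q": joint angles; "dq": joint speeds; "effort": joint torques, N m; "tool_pos": TCP position; "tool_rot": TCP orientation; "contact_force": force on the tool from outside, world axes, zero at the start; "wrist_torque": the same for the moment, N m; "opening": finger opening in m; "grip_force": force on a finger pad.
Only numpy, scipy, OpenCV 4.12 (cv2) and the standard library are available. Lean on these libraries where they do the work, as an engineer would, in place of code of your own. Each camera call takes 0.05 s, during which the arm holds its last target. There are 200 camera calls.

## Working session

There is one attempt and no reset: what is moved stays moved. The work goes in short steps, Python scripts to look and compute and a tool call to move; the robot and the scene stay as the last step left them, time stands still between calls to the robot, and variables do not carry over. Pictures are saved under pics/ and viewed, at most 10 in all, crops included, and the job is handed in when it is done.

Besides the shell and the picture viewer there is one more tool, called after "Call:" by a JSON object that holds its "method" and its "body". drive_tool: Moves the arm, as the interface text tells. Its arguments: {"type":"object","properties":{"steps":{"type":"array"},"force":{"type":"number"}},"required":["steps"]}

```bash
mkdir -p pics; cat > h.py <<'E'
import numpy as np,cv2
from scipy.spatial.transform import Rotation as Ro
from station import ctrl
def save(n):
    m=ctrl.get_image(n); np.savez('pics/'+n+'.npz',**m); return m
def load(n): return dict(np.load('pics/'+n+'.npz'))
def pt(m,u,v,d=None):
    if d is None:
        w=m['depth'][int(v)-1:int(v)+2,int(u)-1:int(u)+2]; d=np.median(w[w>0])
    c=np.array([(u-m['cx'])/m['fx']*d,(v-m['cy'])/m['fy']*d,d]); return m['R'].T@(c-m['t'])
def ptz(m,u,v,z):
    r=m['R'].T@np.array([(u-m['cx'])/m['fx'],(v-m['cy'])/m['fy'],1]); o=-m['R'].T@m['t']; return o+r*(z-o[2])/r[2]
E
python3 - <<'E'
from h import *
for n in('top','scene'):
    m=save(n); cv2.imwrite(f'pics/{n}0.png',m['color'][:,:,::-1]); print(n,m['fx'],-m['R'].T@m['t'],m['R'].round(2).tolist())
print(ctrl.get_obs(),ctrl.grip_point_offset)
E
```

```text
top 619.6540327555199 [ 0.1834029  -0.01122018  1.59484446] [[-0.07, -1.0, -0.0], [-0.98, 0.07, -0.21], [0.21, -0.01, -0.98]]
scene 575.9683237881715 [-0.45391787  0.44590107  1.08943228] [[-0.4, -0.92, 0.02], [-0.62, 0.26, -0.74], [0.67, -0.31, -0.67]]
{'t': 0.1, 'q': array([-1.29300898e+00,  5.32850477e-02,  1.61419708e+00,  1.72446973e-06,
        1.47603676e+00, -1.18991154e-01]), 'dq': array([-0.00069223, -0.00046781, -0.00068066,  0.00035387, -0.00030806,
       -0.00215677]), 'effort': array([ 9.12613323e-04, -3.94902849e+01, -3.71363854e+01, -1.45405079e-04,
        3.86260843e-03, -3.10273354e-07]), 'tool_pos': array([ 0.24137344, -0.57586942,  0.23016544]), 'tool_rot': array([-3.07808870e+00, -6.18799120e-01,  2.37151791e-04]), 'contact_force': array([ 0.76314121, -0.09986059,  0.2554763 ]), 'wrist_torque': array([0.0486602 , 0.00289958, 0.0028086 ]), 'grip_force': 0.0, 'opening': 0.08567630996032292} 0.0187
```

View pics/top0.png

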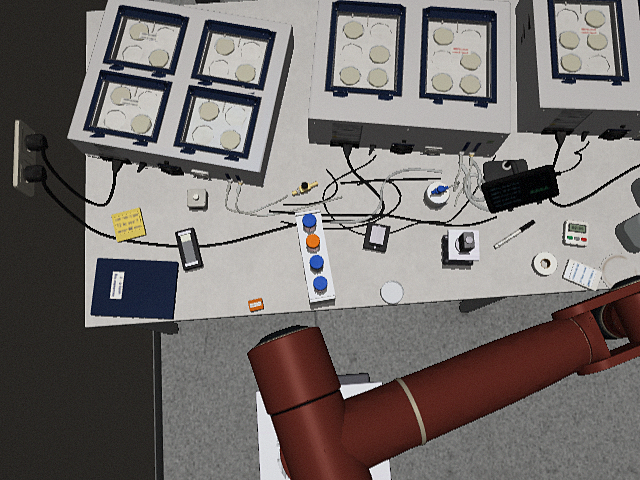

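View pics/scene0.png

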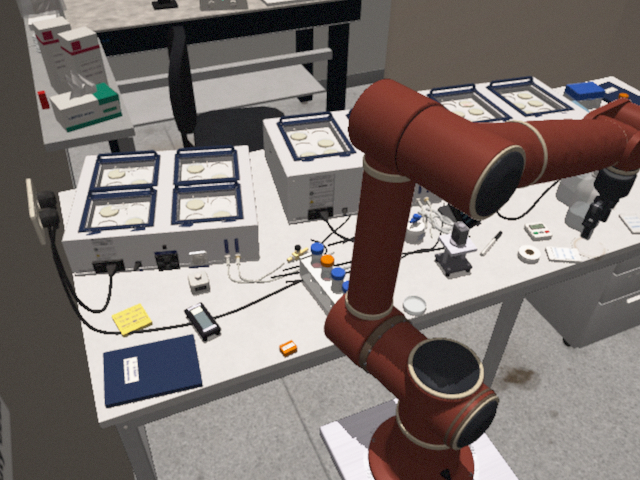

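Top view: gauge and stand at about (463,245), setting block (377,236), rack from (309,213) to (320,300), slide holder (189,249), counter (197,198), fuse case (255,304), dish (391,292). Next is an enlarged composite.

```bash
python3 - <<'E'
from h import *
m=load('top')
def crop(m,u,v,w,h,s): return cv2.resize(m['color'][v:v+h,u:u+w,::-1],None,fx=s,fy=s,interpolation=cv2.INTER_CUBIC)
a=crop(m,430,215,64,60,6)   # gauge
b=crop(m,345,210,64,60,6)   # block
c=crop(m,160,220,64,60,5)
cc=np.zeros((600,800,3),np.uint8)
cc[:300,:320]=crop(m,430,215,64,60,5); cc[:300,400:720]=crop(m,345,210,64,60,5); cc[300:,:320]=crop(m,160,220,64,60,5); 
s=load('scene'); cc[300:,400:720]=crop(s,430,215,64,60,5)
cv2.imwrite('pics/comp.png',cc)
for n,(u,v) in dict(stand_corner=(447,262),button=(466,237),grip=(466,241),block=(377,237),slide=(190,252),cap1=(309,221),cap4=(320,284),case=(255,304),counter=(197,198),dish=(391,292)).items(): print(n,pt(m,u,v).round(4))
E
```

```text
stand_corner [ 0.4343 -0.3541  0.0248]
button [ 0.4726 -0.381   0.142 ]
grip [ 0.4621 -0.3787  0.1462]
block [ 0.5093 -0.1788  0.0435]
slide [0.5094 0.3035 0.0273]
cap1 [ 0.5429 -0.0082  0.1312]
cap4 [ 0.3872 -0.0234  0.1302]
case [0.3643 0.1447 0.0156]
counter [0.6493 0.2788 0.0375]
dish [ 0.3689 -0.2039  0.0168]
```

View pics/comp.png

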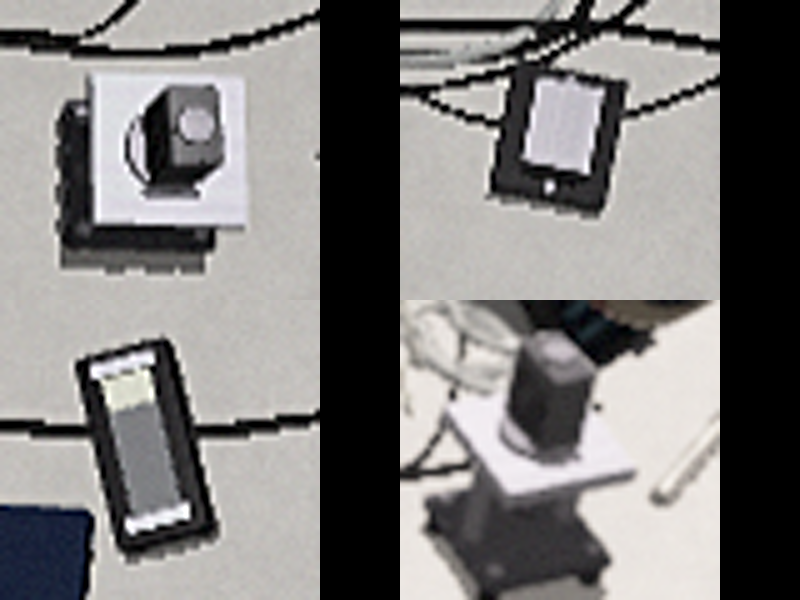

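The composite shows the gauge's grip block with its long side nearly along world x. The block and slide holder are each turned a little, with the slide middle near top pixel (190,252). I'll fit rectangles by height from both depth views.

```bash
cat >> h.py <<'E'
def cloud(m):
    v,u=np.mgrid[:480,:640]; d=m['depth']; k=d>0
    c=np.stack([(u-m['cx'])/m['fx']*d,(v-m['cy'])/m['fy']*d,d],-1)[k]; return (c-m['t'])@m['R'],m['color'][k]
def rect(P,c,r,z0,z1):
    k=(abs(P[:,0]-c[0])<r)&(abs(P[:,1]-c[1])<r)&(P[:,2]>z0)&(P[:,2]<z1); Q=P[k]
    if len(Q)<5: return None
    (x,y),(w,h),a=cv2.minAreaRect((Q[:,:2]*1000).astype(np.float32))
    if w<h: w,h,a=h,w,a+90
    return [round(float(q),1) for q in (x,y,w,h,(a+90)%180-90,np.median(Q[:,2])*1000,len(Q))]
E
python3 - <<'E'
from h import *
for n in('top','scene'):
    P,_=cloud(load(n))
    for nm,a in dict(grip=((.467,-.38),.05,.135,.152),stand=((.46,-.38),.07,.078,.09),block=((.509,-.179),.05,.036,.05),slide=((.509,.303),.09,.017,.035),rack=((.465,-.016),.16,.06,.1),caps=((.465,-.016),.16,.12,.14),dish=((.369,-.204),.06,.008,.02)).items(): print(n,nm,rect(P,*a))
m=save('wrist'); o=ctrl.get_obs(); R=Ro.from_rotvec(o['tool_rot']).as_matrix()
print('cam in tool',R.T@(-m['R'].T@m['t']-o['tool_pos']), (m['R']@R).round(2).tolist(),m['fx'],R.round(3).tolist())
E
```

```text
top grip [464.7, -384.6, 41.3, 27.7, -2.1, 143.3, 189.0]
top stand [464.6, -385.7, 77.8, 76.8, -6.1, 86.7, 485.0]
top block [515.4, -179.9, 47.5, 35.7, -16.1, 41.9, 235.0]
top slide [495.1, 340.4, 142.5, 121.9, 10.4, 24.8, 831.0]
top rack [467.5, -15.8, 231.8, 64.1, 5.6, 76.8, 1667.0]
top caps [467.8, -15.5, 189.9, 33.5, 5.8, 131.8, 642.0]
top dish [380.7, -205.4, 97.4, 81.4, -88.9, 14.9, 387.0]
scene grip [460.4, -380.6, 43.1, 30.3, -1.7, 140.5, 115.0]
scene stand [462.6, -383.8, 85.5, 80.4, -5.2, 84.4, 398.0]
scene block None
scene slide [496.5, 321.2, 152.6, 96.2, -24.0, 23.6, 695.0]
scene rack [489.5, -9.9, 186.6, 67.7, 5.3, 75.4, 814.0]
scene caps [469.3, -12.4, 183.4, 36.2, 5.9, 129.1, 475.0]
scene dish [366.1, -203.3, 59.5, 59.5, -17.0, 13.0, 329.0]
cam in tool [ 0.07513545 -0.00062653 -0.14457545] [[-0.0, 1.0, 0.0], [-0.95, -0.0, -0.3], [-0.3, -0.0, 0.95]] 346.32466496759696 [[0.922, 0.386, -0.0], [0.386, -0.922, 0.002], [0.0, -0.002, -1.0]]
```

Call:
{"method": "drive_tool", "body": {"steps": [{"translation": [0,0,0],"angular": [0,0,0.8],"gripper": 1},{"translation": [0,0,0],"angular": [0,0,0.8],"gripper": 1},{"translation": [0,0,0],"angular": [0,0,0.8],"gripper": 1},{"translation": [0,0,0],"angular": [0,0,0.8],"gripper": 1},{"translation": [0.76,-0.73,0],"angular": [0,0,0],"gripper": 1},{"translation": [0.76,-0.73,0],"angular": [0,0,0],"gripper": 1},{"translation": [0.76,-0.73,0],"angular": [0,0,0],"gripper": 1},{"translation": [0.76,-0.73,0],"angular": [0,0,0],"gripper": 1}]}}

```text
t: 1.15
tool_pos: [0.3696, -0.4647, 0.2309]
tool_rot: [-3.14, 0.079, 0.0]
contact_force: [-0.2, -0.9, -1.3]
opening: 0.0854
grip_force: 0.0
```

Call:
{"method": "drive_tool", "body": {"steps": [{"translation": [0.76,-0.73,0],"angular": [0,0,0],"gripper": 1},{"translation": [0.76,-0.73,0],"angular": [0,0,0],"gripper": 1},{"translation": [0.76,-0.73,0],"angular": [0,0,0],"gripper": 1},{"translation": [0,0,0],"angular": [0,0,0],"gripper": 1},{"translation": [0,0,0],"angular": [0,0,0],"gripper": 1}]}}

```text
t: 1.78
tool_pos: [0.4639, -0.383, 0.2309]
tool_rot: [-3.141, 0.078, 0.001]
contact_force: [-0.5, -1.5, 1.4]
opening: 0.0854
grip_force: 0.0
```

```bash
python3 - <<'E'
from h import *
m=save('wrist'); cv2.imwrite('pics/w1.png',m['color'][:,:,::-1]); P,_=cloud(m)
for nm,a in dict(grip=((.464,-.384),.03,.135,.152),stand=((.464,-.384),.07,.078,.09)).items(): print(nm,rect(P,*a))
P,_=cloud(load('top')); P2,_=cloud(load('scene'))
for r in (.06,.055): print(rect(P,(.51,.303),r,.021,.035),rect(P2,(.51,.303),r,.021,.035))
o=ctrl.get_obs(); print(o['t'],o['tool_pos'],Ro.from_rotvec(o['tool_rot']).as_matrix().round(4).tolist())
E
```

```text
grip [465.4, -383.9, 39.7, 26.0, -2.2, 145.2, 2039.0]
stand [464.7, -383.9, 76.6, 76.1, -5.9, 89.1, 4408.0]
[516.8, 323.4, 105.2, 81.7, 9.6, 26.2, 621.0] [515.9, 312.5, 106.1, 49.7, 11.2, 24.4, 567.0]
[517.4, 308.2, 101.6, 50.3, 10.4, 26.3, 598.0] [515.9, 312.5, 106.0, 49.7, 11.0, 24.4, 562.0]
1.825 [ 0.46361739 -0.3833947   0.23099577] [[0.9987, -0.0507, -0.0007], [-0.0507, -0.9987, 0.0001], [-0.0007, -0.0001, -1.0]]
```

View pics/w1.png

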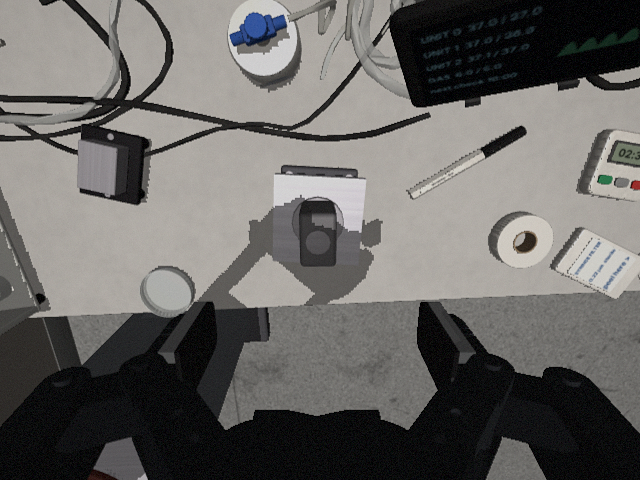

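Wrist view: grip block top at about (318,238), centred between the fingers. The block at (105,163) and dish at (168,290) are clear.

Call:
{"method": "drive_tool", "body": {"steps": [{"translation": [0.04,0,0.8],"angular": [0,0,0],"gripper": 1},{"translation": [0,0,0.8],"angular": [0,0,-0.08],"gripper": 1},{"translation": [0,0.01,0.8],"angular": [0,0,0],"gripper": 1},{"translation": [0,0,0.6],"angular": [0,0,0],"gripper": 1},{"translation": [0,0,0.25],"angular": [0,0,0],"gripper": 1},{"translation": [0,0,0],"angular": [0,0,0],"gripper": 1}]}}

```text
t: 2.58
tool_pos: [0.4651, -0.3838, 0.1009]
tool_rot: [-3.14, 0.063, 0.001]
contact_force: [-0.1, 0.2, 0.0]
opening: 0.0854
grip_force: 0.0
```

Call:
{"method": "drive_tool", "body": {"steps": [{"translation": [0,0,0],"angular": [0,0,0],"gripper": 0},{"translation": [0,0,0],"angular": [0,0,0],"gripper": 0},{"translation": [0,0,0],"angular": [0,0,0],"gripper": 0},{"translation": [0,0,0],"angular": [0,0,0],"gripper": 0},{"translation": [0,0,0],"angular": [0,0,0],"gripper": 0},{"translation": [0,0,0],"angular": [0,0,0],"gripper": 0}], "force": 45}}

```text
t: 3.32
tool_pos: [0.4662, -0.3838, 0.1021]
tool_rot: [3.14, -0.061, 0.001]
contact_force: [-0.7, 0.4, 4.1]
opening: 0.0257
grip_force: 45.0
```

```bash
python3 - <<'E'
from h import *
P,_=cloud(load('wrist'))
for r in (.05,.04): print(rect(P,(.515,-.18),r,.037,.055))
k=(abs(P[:,0]-.515)<.01)&(abs(P[:,1]+.18)<.01); print(np.median(P[k],0))
o=ctrl.get_obs(); print(o['t'],o['tool_pos'],o['grip_force'],o['opening'],o['contact_force'],o['wrist_torque'],Ro.from_rotvec(o['tool_rot']).as_matrix().round(4).tolist())
E
```

```text
[515.6, -178.4, 46.2, 37.3, -15.6, 44.1, 2077.0]
[515.6, -178.4, 46.2, 37.3, -15.6, 44.1, 2077.0]
[ 0.51515157 -0.18009658  0.04422281]
3.325 [ 0.46623464 -0.38379627  0.10206246] 44.95608150959015 0.025720950191055053 [-0.66138256  0.41691757  4.07310819] [-0.02708547 -0.01064978  0.00195772] [[0.9992, -0.0388, 0.0008], [-0.0388, -0.9992, -0.0009], [0.0009, 0.0009, -1.0]]
```

Call:
{"method": "drive_tool", "body": {"steps": [{"translation": [0,0,-0.4],"angular": [0,0,0],"gripper": 0},{"translation": [0,0,-0.8],"angular": [0,0,0],"gripper": 0},{"translation": [0,0,-0.8],"angular": [0,0,0],"gripper": 0},{"translation": [0.1,-0.5,0],"angular": [0,0,0],"gripper": 0},{"translation": [0.2,-0.9,0],"angular": [0,0,0],"gripper": 0},{"translation": [0.2,-0.9,0],"angular": [0,0,0],"gripper": 0},{"translation": [0.2,-0.9,0],"angular": [0,0,0],"gripper": 0},{"translation": [0.2,-0.9,0],"angular": [0,0,0],"gripper": 0}]}}

```text
t: 4.32
tool_pos: [0.5072, -0.2177, 0.1789]
tool_rot: [-3.138, 0.06, 0.005]
contact_force: [0.8, 0.2, -1.1]
opening: 0.0256
grip_force: 45.7
```

Call:
{"method": "drive_tool", "body": {"steps": [{"translation": [0.16,-0.6,0],"angular": [0,0,0],"gripper": 0},{"translation": [0,-0.47,0],"angular": [0,0,0],"gripper": 0},{"translation": [0,0,0.5],"angular": [0,0,0],"gripper": 0},{"translation": [0,0,0.3],"angular": [0,0,0],"gripper": 0},{"translation": [0,0,0],"angular": [0,0,0],"gripper": 0},{"translation": [0,0,0],"angular": [0,0,0],"gripper": 0},{"translation": [0,0,0],"angular": [0,0,0],"gripper": 0}]}}

```text
t: 5.2
tool_pos: [0.5166, -0.179, 0.15]
tool_rot: [3.14, -0.062, 0.002]
contact_force: [0.2, -0.7, -1.3]
opening: 0.0256
grip_force: 45.9
```

```bash
python3 - <<'E'
from h import *
o=ctrl.get_obs(); print(o['t'],o['tool_pos'],o['grip_force'],o['opening'],o['contact_force'],o['wrist_torque'],Ro.from_rotvec(o['tool_rot']).as_matrix().round(4).tolist())
m=save('wrist'); t=ctrl.get_image('scene')
s=t['color'][190:310,330:490,::-1]
cc=np.zeros((480,800,3),np.uint8); cc[:360,:480]=cv2.resize(m['color'][:,:,::-1],(480,360)); cc[:240,480:]=cv2.resize(s,(320,240))
cv2.imwrite('pics/w2.png',cc)
E
```

```text
5.2 [ 0.51663444 -0.17901553  0.15001799] 45.85671901702881 0.025629489742367954 [ 0.16164419 -0.66749559 -1.2630155 ] [ 0.02803565 -0.02671929  0.0162268 ] [[0.9992, -0.0395, 0.0011], [-0.0395, -0.9992, -0.0006], [0.0011, 0.0005, -1.0]]
```

View pics/w2.png

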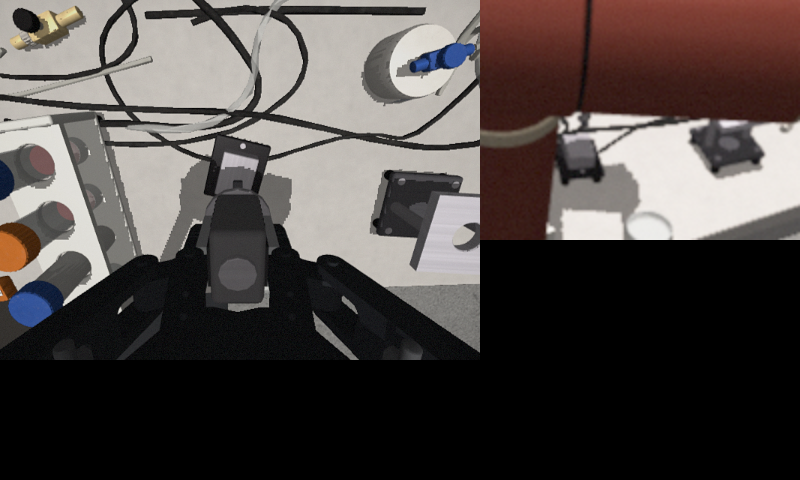

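The gauge is held upright over the block, with the foot collar at about (238,190) in front of the block. Lowering to just short of contact.

Call:
{"method": "drive_tool", "body": {"steps": [{"translation": [0,0,0.4],"angular": [0,0,0],"gripper": 0},{"translation": [0,0,0.4],"angular": [0,0,0],"gripper": 0},{"translation": [0,0,0.1],"angular": [0,0,0],"gripper": 0},{"translation": [0,0,0],"angular": [0,0,0],"gripper": 0},{"translation": [0,0,0],"angular": [0,0,0],"gripper": 0},{"translation": [0,0,0],"angular": [0,0,0],"gripper": 0}]}}

```text
t: 6.05
tool_pos: [0.5167, -0.1786, 0.114]
tool_rot: [3.14, -0.061, 0.002]
contact_force: [-0.2, -0.0, -1.4]
opening: 0.0256
grip_force: 45.9
```

Call:
{"method": "drive_tool", "body": {"steps": [{"translation": [0,0,0.1],"angular": [0,0,0],"gripper": 0},{"translation": [0,0,0.1],"angular": [0,0,0],"gripper": 0},{"translation": [0,0,0],"angular": [0,0,0],"gripper": 0},{"translation": [0,0,0],"angular": [0,0,0],"gripper": 0},{"translation": [0,0,0],"angular": [0,0,0],"gripper": 0}]}}

```text
t: 6.68
tool_pos: [0.5166, -0.1786, 0.1057]
tool_rot: [3.141, -0.061, 0.001]
contact_force: [1.2, -0.4, 0.1]
opening: 0.0256
grip_force: 46.0
```

Call:
{"method": "drive_tool", "body": {"steps": [{"translation": [0,0,0.09],"angular": [0,0,0],"gripper": 0},{"translation": [0,0,0],"angular": [0,0,0],"gripper": 0},{"translation": [0,0,0],"angular": [0,0,0],"gripper": 0},{"translation": [0,0,0],"angular": [0,0,0],"gripper": 0}]}}

```text
t: 7.18
tool_pos: [0.5165, -0.1785, 0.102]
tool_rot: [3.141, -0.061, 0.001]
contact_force: [1.8, -0.0, 1.9]
opening: 0.0258
grip_force: 46.1
```

```bash
python3 - <<'E'
from h import *
f=[]
for i in range(6):
    ctrl.get_image('wrist'); o=ctrl.get_obs(); f.append(o['contact_force'])
print(np.mean(f,0),np.std(f,0),o['tool_pos'],o['t'])
m=save('wrist'); t=save('top')
cc=np.zeros((480,800,3),np.uint8); cc[:300,:400]=cv2.resize(m['color'][180:360,200:440,::-1],(400,300)); cc[:400,400:]=cv2.resize(t['color'][200:300,330:430,::-1],(400,400))
cv2.imwrite('pics/w3.png',cc)
E
```

```text
[ 1.69817433 -0.79924155  1.8613493 ] [0.638516   0.37964825 0.45539136] [ 0.51647096 -0.17853044  0.1018762 ] 7.475
```

View pics/w3.png

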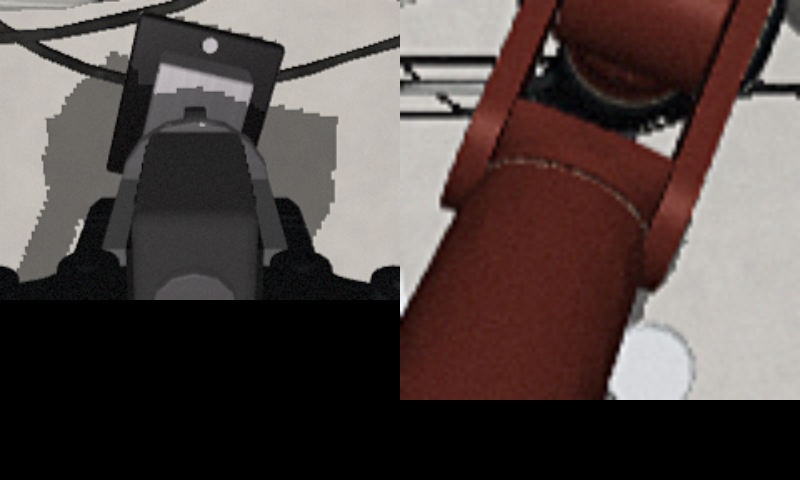

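Force rose about 3.3 N (roughly −1.4 to +1.9), which is about 8 mm of compression. The foot stands near the block's middle at crop (197,112). Hold there, then lift.

Call:
{"method": "drive_tool", "body": {"steps": [{"translation": [0,0,0],"angular": [0,0,0],"gripper": 0},{"translation": [0,0,0],"angular": [0,0,0],"gripper": 0},{"translation": [0,0,0],"angular": [0,0,0],"gripper": 0},{"translation": [0,0,0],"angular": [0,0,0],"gripper": 0},{"translation": [0,0,0],"angular": [0,0,0],"gripper": 0},{"translation": [0,0,0],"angular": [0,0,0],"gripper": 0},{"translation": [0,0,0],"angular": [0,0,0],"gripper": 0},{"translation": [0,0,0],"angular": [0,0,0],"gripper": 0}]}}

```text
t: 8.57
tool_pos: [0.5163, -0.1784, 0.1017]
tool_rot: [-3.141, 0.061, -0.0]
contact_force: [2.1, -1.6, 1.3]
opening: 0.0252
grip_force: 46.2
```

Call:
{"method": "drive_tool", "body": {"steps": [{"translation": [0,0,-0.3],"angular": [0,0,0],"gripper": 0},{"translation": [0,0,-0.8],"angular": [0,0,0],"gripper": 0},{"translation": [0,0,-0.9],"angular": [0,0,0],"gripper": 0},{"translation": [0,0,-0.9],"angular": [0,0,0],"gripper": 0},{"translation": [0,0,-0.6],"angular": [0,0,0],"gripper": 0},{"translation": [0,0,-0.2],"angular": [0,0,0],"gripper": 0},{"translation": [0,0,0],"angular": [0,0,0],"gripper": 0},{"translation": [0,0,0],"angular": [0,0,0],"gripper": 0}]}}

```text
t: 9.57
tool_pos: [0.5153, -0.1779, 0.2477]
tool_rot: [-3.139, 0.061, 0.005]
contact_force: [-0.0, -0.1, -2.1]
opening: 0.0253
grip_force: 45.7
```

Call:
{"method": "drive_tool", "body": {"steps": [{"translation": [0,-0.4,0],"angular": [0,0,0],"gripper": 0},{"translation": [-0.04,-0.8,0],"angular": [0,0,0],"gripper": 0},{"translation": [-0.04,-1,0],"angular": [0,0,0],"gripper": 0},{"translation": [-0.04,-1,0],"angular": [0,0,0],"gripper": 0},{"translation": [-0.04,-1,0],"angular": [0,0,0],"gripper": 0},{"translation": [-0.04,-1,0],"angular": [0,0,0],"gripper": 0},{"translation": [-0.04,-1,0],"angular": [0,0,0],"gripper": 0},{"translation": [-0.04,-1,0],"angular": [0,0,0],"gripper": 0}]}}

```text
t: 10.58
tool_pos: [0.5153, 0.112, 0.249]
tool_rot: [-3.141, 0.06, 0.002]
contact_force: [-0.2, -0.7, -1.6]
opening: 0.0255
grip_force: 45.7
```

Call:
{"method": "drive_tool", "body": {"steps": [{"translation": [-0.04,-1,0],"angular": [0,0,0],"gripper": 0},{"translation": [-0.04,-1,0],"angular": [0,0,0],"gripper": 0},{"translation": [0,-0.7,0],"angular": [0,0,0],"gripper": 0},{"translation": [0,-0.3,0],"angular": [0,0,-0.8],"gripper": 0},{"translation": [0,0,0],"angular": [0,0,-0.8],"gripper": 0},{"translation": [0,0,0],"angular": [0,0,0],"gripper": 0},{"translation": [0,0,0],"angular": [0,0,0],"gripper": 0}]}}

```text
t: 11.45
tool_pos: [0.5172, 0.2301, 0.2493]
tool_rot: [-3.128, -0.287, 0.001]
contact_force: [-0.7, -0.4, -1.6]
opening: 0.0251
grip_force: 45.8
```

```bash
python3 - <<'E'
from h import *
m=save('wrist'); P,_=cloud(m); o=ctrl.get_obs(); R=Ro.from_rotvec(o['tool_rot']).as_matrix()
print(o['t'],o['tool_pos'],R.round(4).tolist(),o['contact_force'])
for r in (.055,.06,.065): print(rect(P,(.516,.311),r,.02,.036))
cv2.imwrite('pics/w4.png',m['color'][:,:,::-1])
E
```

```text
11.5 [0.51739668 0.229941   0.24943155] [[0.9833, 0.1823, -0.0005], [0.1823, -0.9833, 0.0], [-0.0005, -0.0001, -1.0]] [ 0.65247495 -0.27004736 -0.96095945]
[519.2, 311.3, 106.3, 50.3, 11.0, 27.3, 4560.0]
[519.2, 311.3, 106.3, 50.3, 11.0, 27.3, 4638.0]
[519.2, 311.3, 106.3, 50.3, 11.0, 27.3, 4638.0]
```

View pics/w4.png

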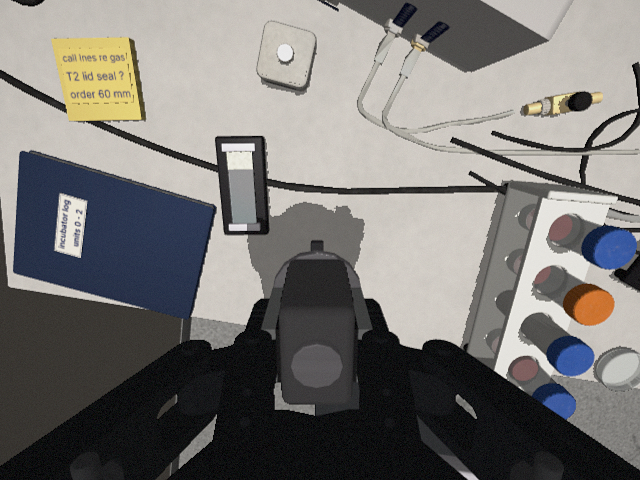

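Wrist view: slide centre at about (242,187), holder clear. The fit matches the known 106×50 size and height, so I'll move over it.

Call:
{"method": "drive_tool", "body": {"steps": [{"translation": [0.1,-0.4,0],"angular": [0,0,-0.06],"gripper": 0},{"translation": [0.2,-0.8,0],"angular": [0,0,0],"gripper": 0},{"translation": [0.11,-0.6,0],"angular": [0,0,0],"gripper": 0},{"translation": [0,-0.2,0],"angular": [0,0,0],"gripper": 0},{"translation": [0,0,0.6],"angular": [0,0,0],"gripper": 0},{"translation": [0,0,0.9],"angular": [0,0,0],"gripper": 0},{"translation": [0,0,0.7],"angular": [0,0,0],"gripper": 0},{"translation": [0,0,0.4],"angular": [0,0,0],"gripper": 0}]}}

```text
t: 12.5
tool_pos: [0.5178, 0.311, 0.1438]
tool_rot: [3.126, 0.302, -0.004]
contact_force: [-0.3, -0.0, -1.7]
opening: 0.0255
grip_force: 45.8
```

Call:
{"method": "drive_tool", "body": {"steps": [{"translation": [0,0,0],"angular": [0,0,0],"gripper": 0},{"translation": [0,0,0],"angular": [0,0,0],"gripper": 0},{"translation": [0,0,0],"angular": [0,0,0],"gripper": 0}]}}

```text
t: 12.88
tool_pos: [0.5196, 0.3119, 0.1476]
tool_rot: [-3.126, -0.302, -0.004]
contact_force: [-0.6, -0.0, -0.7]
opening: 0.0255
grip_force: 45.8
```

```bash
python3 - <<'E'
from h import *
m=save('wrist'); s=save('scene'); o=ctrl.get_obs(); R=Ro.from_rotvec(o['tool_rot']).as_matrix()
print(o['t'],o['tool_pos'],R.round(4).tolist(),o['contact_force'])
for x in (m,s):
    P,_=cloud(x); z=o['tool_pos'][2]
    print('griptop',rect(P,o['tool_pos'][:2],.03,z+.035,z+.048))
    print('holder',rect(P,(.518,.311),.06,.02,.036))
    # foot/rod points
    print('foot',rect(P,o['tool_pos'][:2],.02,z-.075,z-.045))
cc=np.zeros((480,800,3),np.uint8); cc[:,:400]=cv2.resize(m['color'][150:390,220:420,::-1],(400,480)); cc[:400,400:]=cv2.resize(s['color'][230:350,140:260,::-1],(400,400),interpolation=cv2.INTER_CUBIC)
cv2.imwrite('pics/w5.png',cc)
E
```

```text
12.975 [0.51924649 0.31181415 0.1470123 ] [[0.9814, 0.1917, 0.0019], [0.1917, -0.9814, 0.0009], [0.002, -0.0005, -1.0]] [ 0.08796569  0.30503695 -1.70195925]
griptop [521.9, 314.2, 48.7, 47.7, 61.4, 190.6, 9436.0]
holder [532.5, 314.1, 79.3, 50.0, 11.1, 27.1, 5632.0]
foot [525.8, 313.2, 7.6, 6.1, -79.7, 87.4, 129.0]
griptop [508.1, 311.4, 50.4, 39.1, -42.2, 188.3, 187.0]
holder [515.4, 312.3, 109.2, 50.3, 11.2, 24.0, 624.0]
foot [516.2, 312.3, 23.7, 8.5, 9.1, 85.4, 33.0]
```

View pics/w5.png

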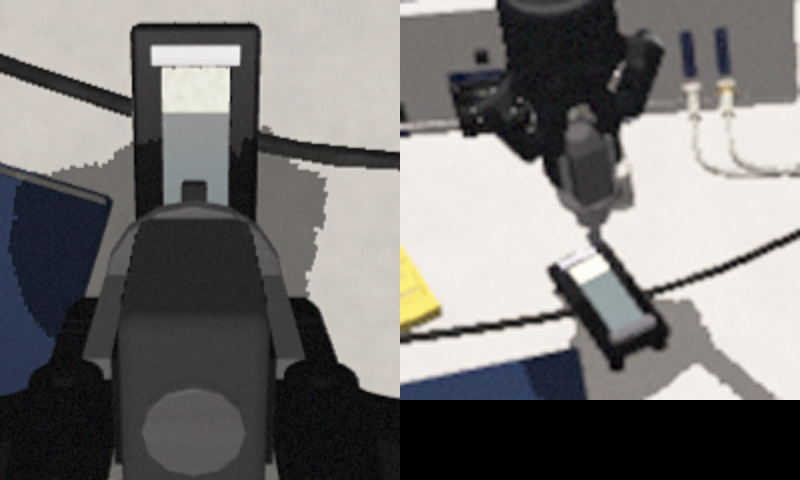

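Scene fit puts the foot at (516,312) and the holder centre at (515,312), aligned to within about 2°. Final descent.

Call:
{"method": "drive_tool", "body": {"steps": [{"translation": [0,0,0.4],"angular": [0,0,0],"gripper": 0},{"translation": [0,0,0.35],"angular": [0,0,0],"gripper": 0},{"translation": [0,0,0.2],"angular": [0,0,0],"gripper": 0},{"translation": [0,0,0.1],"angular": [0,0,0],"gripper": 0},{"translation": [0,0,0],"angular": [0,0,0],"gripper": 0},{"translation": [0,0,0],"angular": [0,0,0],"gripper": 0},{"translation": [0,0,0],"angular": [0,0,0],"gripper": 0},{"translation": [0,0,0],"angular": [0,0,0],"gripper": 0}]}}

```text
t: 13.98
tool_pos: [0.5188, 0.3116, 0.1041]
tool_rot: [-3.127, -0.303, -0.001]
contact_force: [0.2, -0.0, -1.1]
opening: 0.0254
grip_force: 45.8
```

```bash
python3 - <<'E'
from h import *
s=save('scene'); P,_=cloud(s)
o=ctrl.get_obs(); z=o['tool_pos'][2]
print(o['t'],o['tool_pos'],o['tool_rot'],abs(o['dq']).max(),o['contact_force'])
print(rect(P,o['tool_pos'][:2],.02,z-.072,z-.056),rect(P,(.518,.311),.06,.018,.030))
E
```

```text
14.025 [0.51872399 0.31157688 0.10397265] [-3.12684146e+00 -3.02634432e-01 -5.96017247e-04] 0.0027670504422695735 [-0.00889354  0.4212856  -1.65414616]
[513.0, 312.1, 16.9, 8.2, 4.2, 41.1, 23.0] [515.8, 312.4, 108.0, 50.0, 11.4, 23.7, 551.0]
```

```bash
python3 -c "
from station import ctrl
print(ctrl.finish_job())"
```

```text
the job is handed in; nothing more can be done
None
```

I handed the job in at about 14 s with the gauge held still, its foot about 10 mm above the middle of the slide and in line with it, after a block check of about 8 mm held for over a second and a carry across the rack with the foot well above the caps; no verdict came back.

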